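# Pump down the vacuum canister and shut it off

## Task

Pump the blue plunger of the hand vacuum pump with full strokes, pressing it right down and letting it spring back up each time, until the orange indicator pin has popped fully out of the front of the pump. Then push the red-knobbed shut-off lever over, away from the pump's front, to its stop, and move clear. Only press the plunger and push the lever: do not pull the plunger up, do not touch the pin, and leave the vials and the other things on the bench where they are.

Things in the scene. Friction and masses are not known exactly. Their poses are not given: they have to be found in the camera images.
- pump_station: Vacuum pump station fixed to the bench: grey base plate 100 (x) x 216 (y) x 12 mm. Origin: centre of its underside; x from its front (nearer the robot, where the pin comes out) to its back, y left, z up. At its own (x, y): pump (0, -66 mm), block 96 x 52 mm, 50 mm high, barrel radius 24 mm to 83 mm height; valve with lever (0, 0), 60 mm high; canister (0, 67 mm), radius 41 mm, 88 mm high.
- plunger_top (a point): Centre of the top of the plunger's blue round cap: 42 mm in diameter, nearly flat on its middle 34 mm, 122 mm above the bench at rest. Press it straight down here.
- plunger (a joint): Plunger travel in m: 0 up at rest (within 2 mm), 0.020 on its hard stop, negative if pulled up. A 450 N/m spring returns it; right down takes about 10 N. A ratchet drives the pin: each full stroke (to the stop and up again) brings it 5 mm farther out (the first one 1 to 8 mm); strokes shorter than 15 mm may bring nothing.
- pin (a joint): How far the pin has come out, in m: starts between 0 and 0.012, stays where each stroke leaves it; when a stroke brings it past 0.0265 it pops by itself to 0.034, fully out, and stays. 4 to 6 full strokes are needed; further strokes do no harm.
- pin_tip (a point): Front end of the indicator pin, 11 mm in diameter, orange with a green root that shows only when the pin is fully out. Centre of its front end, 31 mm above the bench, at the station's y = -66 mm, 55 mm in front of the station's origin at pin value 0 and 89 mm when fully out. Must not be touched.
- lever_knob (a point): Centre of the red ball, 22 mm in diameter, on top of the shut-off lever (a 9 mm rod). The lever turns about a level axis along the station's y, 52 mm above the bench over the station's origin; the ball is 60 mm from it. It starts 34 to 17 mm in front of the axis, 101 to 109 mm above the bench; pushed over it ends 34 mm behind it, 101 mm high.
- lever (a joint): Lever angle in rad: 0 leaning fully to the station's front (open), 1.2 fully over to its back, on its stop (shut). It stays where it is left; about 1 N at the ball moves it. Starts between 0 and 0.3.
- vial_red: Small brown glass vial with a red cap, loose, 27 mm in diameter, 45 mm high, behind the pump; origin at the centre of its underside. Leave it standing.
- vial_white: Small brown glass vial with a white cap, loose, 27 mm in diameter, 45 mm high, behind the valve; origin at the centre of its underside. Leave it standing.
- oil_bottle: Small brown bottle with a black cap, loose, 33 mm in diameter, 58 mm high; origin at the centre of its underside. Leave it alone.
- cover_glass_box_0: Small white box with a clear lid, loose, 35 x 35 x 17 mm; origin at the centre of its underside. Leave it alone.
- marker_0: White marker pen with a blue cap, loose, lying, 13 x 130 x 13 mm; origin at the centre of its underside. Leave it alone.
There are look-alikes about, which are no part of the job. Leave any turquoise look-alike of the vial_red alone.

How it is judged (in metres and radians):
On the way, in this order (a step that is already met when the one before it is completed fails the run):
1. the indicator pin has popped fully out (beyond 31 mm) (value of joint pin above 0.031 m), for 0.2 s.
2. after that, the shut-off lever is pushed over to its stop (beyond 1.05 rad) (value of joint lever above 1.05 rad), for 0.2 s.
At the end, for the whole second after the job is handed in: The pin stands out more than 31 mm, the lever is over by more than 1.05 rad, the plunger is back up (within 4 mm of rest), and the two vials, the oil bottle, the cover-glass box and the marker are within 20 mm of where they were, the vials and the bottle upright (within 0.2 rad) (value of joint pin above 0.031 m and value of joint lever above 1.05 rad and value of joint plunger below 0.004 m and distance of each of vial_red, vial_white, oil_bottle, cover_glass_box_0, marker_0 from where it was at the start of the episode below 0.02 m and angle between each of vial_red, vial_white, oil_bottle's own z axis and vertical below 0.2 rad); the robot touches nothing.
It fails at once if the plunger is pulled up (more than 6 mm above its resting height) (value of joint plunger below -0.006 m).
It fails at once if the robot touches the indicator pin (more than 1 N) (contact force between pin and the fingers above 1 N or contact force between pin and the arm above 1 N).
It fails at once if the lever is pushed shut before the pin is out (value of joint lever above 0.8 rad and value of joint pin below 0.031 m).
It fails at once if a vial, the oil bottle, the cover-glass box or the marker is moved or lifted (more than 20 mm) (distance of any of vial_red, vial_white, oil_bottle, cover_glass_box_0, marker_0 from where it was at the start of the episode above 0.02 m).
It also fails if it takes over 64 s, if anything falls off the work surface, if the arm or the gripper's body presses on something with over 40 N, if the wrist force passes 120 N, or if a joint passes its speed limit or range.

## Robot

A 6-joint arm with a two-finger parallel gripper is mounted at the origin on a cart in front of the work surface, level with it; the furniture and walls round the work are solid. World frame = base frame: x ahead of the robot, y to its left, z up, the work surface at z = 0. Lengths are in mm, angles in rad, forces in N, time in s.
With the tool pointing down it reaches from about 300 to 750 mm from the base axis. Payload 8.5 kg.
Tool frame: the origin (TCP) lies midway between the tips of the shut fingers; the grasp point (between the pads) lies 19 mm behind it; y points along the fingers, x is the direction in which the jaws open and shut, and the axes are right-handed (so a half turn about y gives the same grasp; the last joint's range is limited). The gripper opens to 85 mm and grips with 20 to 120 N. Pads are 22 mm wide; open, the fingers measure 114 mm over their backs; the gripper's body (76 mm by 85 mm) begins 54 mm behind the grasp point. The pads swing forward as they close: fully open they stand 13 mm farther back than shut.
Start: joints at [0.889, 0.381, 1.297, -0, 1.464, -0.215], TCP at [247.506, 491.143, 231.322] pointing down, gripper open.
Joint ranges: [-3.11, 3.11], [-0.89, 2.33], [0.22, 2.48], [-1.42, 4.56], [0.17, 2.85], [-2.88, 2.88]. Speed limits (rad/s): [2.39, 2.39, 3.14, 3.14, 3.14, 3.14].

## Interface

Orientations are given as a rotation vector (axis times angle).
In Python, from station import bot gives the robot as it stands. The module is installed in compiled form; this text tells all that it offers.
- The arm moves only by the tool apply_moves, never from a script. Its arguments are lists of equal length, an entry for each row: "jaw": the closure, from -1 (fully open) to 1 (shut), so that 0 is half open; "dp": the shift along the world's x, y, z in m, a list of three; "spin": the turn about the world's z in degrees. A call has 1 to 12 rows; each row is the pose to reach, as a shift and turn from the pose measured when the call began; what a row does not reach only later rows make up. A row lasts 1/12 s, in which the tool goes at most 41.7 mm and 7.16 degrees, less where a joint would pass 70% of its speed; a pose out of reach is approached as far as the arm can. A call with a gripper value outside its range is refused whole. The fingers move at their own pace and stop on an object; "grip_force" is the grip in N (left out, the last holds). Time passes only in rows, so rows that repeat a pose let the fingers close. It gives the time, the measured TCP pose, the force and the opening at its end, in the units of the state.
- bot.observe(): the state, without advancing time (a new reading comes with each control period).
- bot.camera(name): name is "scene" or "top" or "wrist"; returns the picture (480x640x3 uint8, red, green, blue); there is no depth.
- bot.calibration(name): a dict with "camera_matrix" (3x3 intrinsics, pixels), "R" (3x3) and "t" (3): a world point X has camera coordinates R X + t. Camera axes: x right, y down, z forward; pixel columns grow to the right and rows downward; lengths in mm; the calibration is good to about 2 mm. The wrist camera is an equidistant fisheye: a pixel r from the principal point sees the ray r / f radians off the axis. A picture is of the moment at which its call begins: read the wrist's pose just before it. calibration takes no time and is no camera call; for the wrist camera it gives the pose at the moment of the call.
- bot.hand_in(): hands the job in, once; it reports no verdict.
The state is a dict: "time_s": time; "joint_pos": joint angles; "qvel": joint speeds; "joint_torque": joint torques, N m; "eef_pos": TCP position; "tool_rot": TCP orientation; "ft_force": force on the tool from outside, world axes, zero at the start; "ft_torque": the same for the moment, N m; "gripper_width": finger opening in mm.
Only numpy, scipy, OpenCV 4.12 (cv2) and the standard library are available. Lean on these libraries where they do the work, as an engineer would, in place of code of your own. Each camera call takes 0.05 s, during which the arm holds its last target.

## Working session

There is one attempt and no reset: what is moved stays moved. The work goes in short steps, Python scripts to look and compute and a tool call to move; the robot and the scene stay as the last step left them, time stands still between calls to the robot, and variables do not carry over. Pictures are saved under pics/ and viewed, and the job is handed in when it is done.

Besides the shell and the picture viewer there is one more tool, called after ">>>" as name(argument=value, ...), one argument or row to a line, values as JSON. apply_moves: Moves the arm, as the interface text tells. Its arguments: {"type":"object","properties":{"jaw":{"type":"array","items":{"type":"number"}},"dp":{"type":"array","items":{"type":"array","items":{"type":"number"}}},"spin":{"type":"array","items":{"type":"number"}},"grip_force":{"type":"number"}},"required":["jaw","dp","spin"]}

```bash
mkdir -p pics
python3 - <<'E'
from station import bot
import cv2
for n in ("scene","top","wrist"):
    c=bot.calibration(n); print(n,c)
    cv2.imwrite(f"pics/{n}0.png",bot.camera(n)[:,:,::-1])
print(bot.observe())
E
```

```text
scene {'camera_matrix': array([[448.30261609,   0.        , 313.40379665],
       [  0.        , 448.30261609, 234.6597922 ],
       [  0.        ,   0.        ,   1.        ]]), 'R': array([[ 0.47125717, -0.88178969, -0.0190689 ],
       [-0.40027156, -0.19455265, -0.89550653],
       [ 0.78593852,  0.42964662, -0.44463967]]), 't': array([-154.13746398,  317.73167784,  441.57652254])}
top {'camera_matrix': array([[556.59113437,   0.        , 324.99114182],
       [  0.        , 556.59113437, 236.25037013],
       [  0.        ,   0.        ,   1.        ]]), 'R': array([[ 0.02168744, -0.99976349, -0.00162112],
       [-0.99011926, -0.02125347, -0.13860789],
       [ 0.13854066,  0.00461115, -0.99034601]]), 't': array([  91.50081504,  540.10379029, 1008.76074807])}
wrist {'camera_matrix': array([[371.64829954,   0.        , 320.21515674],
       [  0.        , 371.64829954, 236.95011722],
       [  0.        ,   0.        ,   1.        ]]), 'R': array([[ 0.44971167,  0.89317222, -0.00167031],
       [ 0.85284204, -0.42884834,  0.29790864],
       [ 0.26536741, -0.1353975 , -0.95459293]]), 't': array([-549.67470851,  -38.30360164,  379.1742134 ])}
{'time_s': 0.15, 'joint_pos': array([ 8.88717525e-01,  3.81032680e-01,  1.29801935e+00,  5.46204558e-06,
        1.46360349e+00, -2.15295912e-01]), 'qvel': array([ 0.00050799, -0.00142343, -0.00273035, -0.00179134, -0.00030709,
       -0.00087917]), 'joint_torque': array([ 2.18591456e-03, -4.48621488e+01, -2.31343371e+01, -1.18586249e-04,
        3.81316000e-03,  4.16652415e-05]), 'eef_pos': array([247.3678237 , 490.99007263, 230.88090914]), 'tool_rot': array([-1.3949328 , -0.85809866,  0.85974473]), 'ft_force': array([-0.31823763,  0.33543436, -0.16495665]), 'ft_torque': array([ 0.02252843, -0.0140486 ,  0.03601105]), 'gripper_width': 85.54995233911268}
```

View pics/scene0.png

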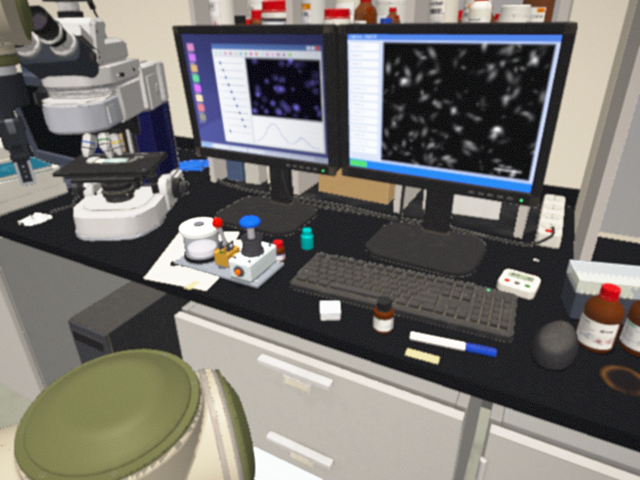

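View pics/top0.png

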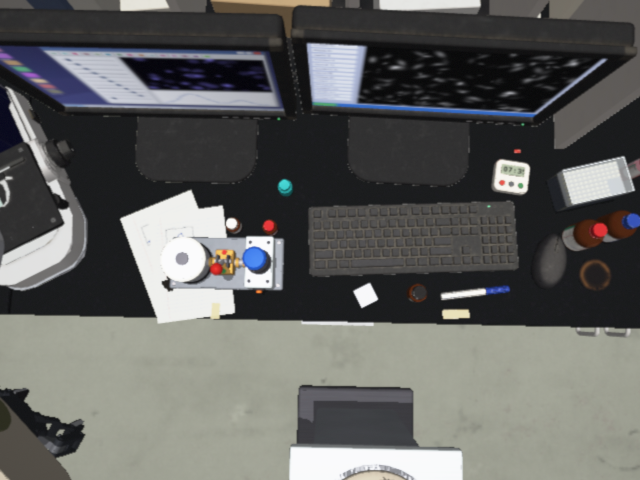

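View pics/wrist0.png

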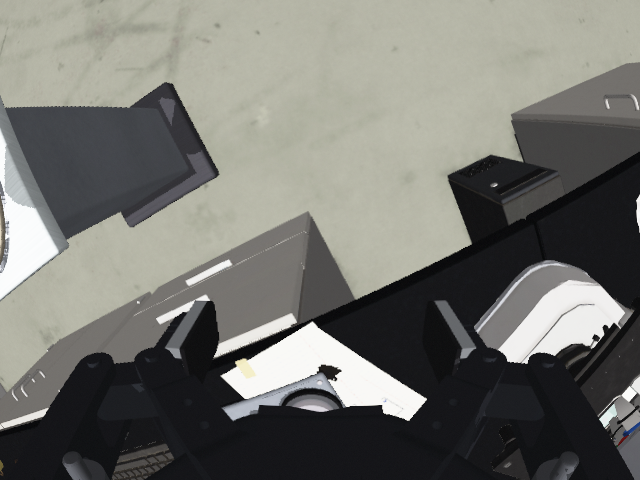

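The top view shows the blue cap at about (256,259), the knob at (216,268), the red vial at (269,227), the white vial at (233,225) and the turquoise look-alike at (285,186). Next I'll measure them.

```bash
cat > h.py <<'E'
from station import bot
import cv2, numpy as np
def proj(n,X):
    c=bot.calibration(n); p=c['camera_matrix']@(c['R']@np.array(X,float)+c['t']); return p[:2]/p[2]
def onz(n,uv,z):
    c=bot.calibration(n); d=c['R'].T@np.linalg.inv(c['camera_matrix'])@np.array([uv[0],uv[1],1.]); o=-c['R'].T@c['t']
    return o+d*(z-o[2])/d[2]
def tri(uv1,uv2,a='scene',b='top'):
    P=[]
    for n in (a,b):
        c=bot.calibration(n); P.append(c['camera_matrix']@np.c_[c['R'],c['t']])
    X=cv2.triangulatePoints(P[0],P[1],np.array(uv1,float).reshape(2,1),np.array(uv2,float).reshape(2,1)); return (X[:3]/X[3]).ravel()
def blobs(img,lo,hi,roi,mn=8):
    x0,y0,x1,y1=roi; h=cv2.cvtColor(img[y0:y1,x0:x1],cv2.COLOR_RGB2HSV)
    m=cv2.inRange(h,lo,hi); n,_,s,c=cv2.connectedComponentsWithStats(m)
    return [(s[i].tolist()[:2] and [int(s[i][0]+x0),int(s[i][1]+y0),int(s[i][2]),int(s[i][3]),int(s[i][4])],(c[i]+[x0,y0]).round(1).tolist()) for i in range(1,n) if s[i][4]>=mn]
E
python3 - <<'E'
from h import *
S=cv2.imread('pics/scene0.png')[:,:,::-1].copy();T=cv2.imread('pics/top0.png')[:,:,::-1].copy()
for nm,lo,hi in (('blue',(105,120,60),(125,255,255)),('red',(0,170,80),(4,255,255)),('red2',(174,170,80),(180,255,255)),('orange',(5,170,80),(14,255,255))):
    print(nm,'S',blobs(S,lo,hi,(170,205,320,290)),'\n  T',blobs(T,lo,hi,(150,170,300,310),4))
cv2.imwrite('pics/s0z.png',cv2.resize(S[200:300,140:320],None,fx=4,fy=4,interpolation=2)[:,:,::-1])
cv2.imwrite('pics/t0z.png',cv2.resize(T[170:330,110:300],None,fx=3.5,fy=3.5,interpolation=2)[:,:,::-1])
E
```

```text
blue S [([238, 214, 23, 15, 257], [249.2, 221.1])] 
  T [([242, 247, 25, 23, 435], [254.2, 258.0])]
red S [([213, 217, 10, 11, 78], [217.4, 221.9]), ([276, 239, 6, 5, 9], [278.9, 240.9]), ([277, 245, 7, 4, 10], [279.8, 246.6])] 
  T [([263, 220, 12, 12, 62], [268.5, 224.6]), ([267, 226, 4, 2, 4], [268.5, 226.2]), ([223, 250, 3, 4, 9], [223.9, 251.7]), ([210, 263, 12, 11, 101], [215.7, 268.4])]
red2 S [([273, 239, 11, 8, 49], [278.1, 242.3])] 
  T [([264, 222, 10, 9, 50], [268.7, 226.3])]
orange S [([277, 247, 7, 7, 33], [280.1, 249.8]), ([235, 269, 5, 6, 18], [237.3, 271.8])] 
  T [([263, 224, 13, 10, 25], [270.5, 230.1]), ([210, 264, 4, 3, 4], [211.5, 264.8]), ([221, 266, 2, 4, 4], [221.8, 267.5]), ([256, 290, 6, 4, 17], [258.5, 291.6])]
```

View pics/s0z.png

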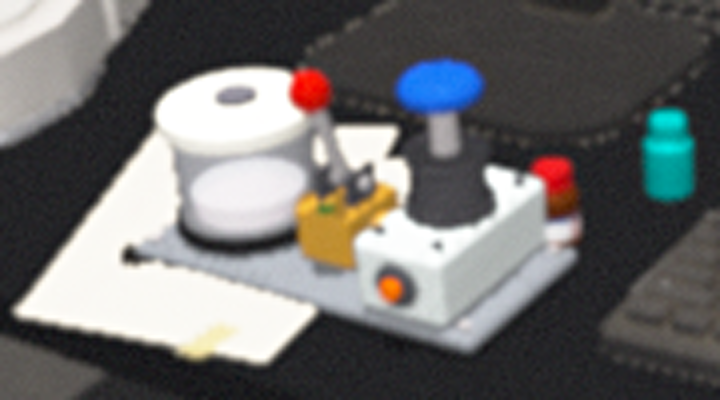

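View pics/t0z.png

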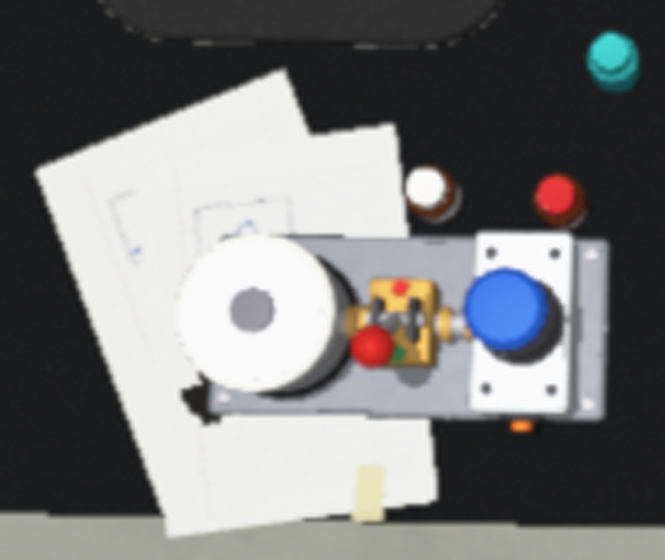

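Run:
```python
from h import *
cs=(249.2,221.1); ct=(254.2,258.0)
print('cap tri',tri((249.2,220.5),ct),'cap z120 top',onz('top',ct,119),'scene',onz('scene',cs,119))
print('knob tri',tri((217.4,221.9),(215.7,268.4)))
for z in (101,105,109): print(onz('top',(215.7,268.4),z),onz('scene',(217.4,221.9),z))
T=lambda u,v:(110+u/3.5,170+v/3.5)
print('canister top',onz('top',T(255,312),88))
print('plate corners',[onz('top',T(*p),12).round(0) for p in ((608,240),(604,420),(210,412))])
print('plate back edge',[onz('top',T(*p),12).round(1) for p in ((345,236),(460,238),(604,240))])
print('block back edge', [onz('top',T(*p),62).round(1) for p in ((477,231),(574,233),(572,413),(470,410))])
print('pin',onz('top',(258.5,291.6),31),tri((237.3,271.8),(258.5,291.6)))
print('vials',onz('top',(268.6,225.5),45),onz('top',T(427,186),45),onz('top',(285,183),45))
```

```text
cap tri [486.26440916 223.67231944 119.41964184] cap z120 top [486.16826248 223.91457737 119.        ] scene [484.89320048 222.30116167 119.        ]
knob tri [468.21762783 290.12905334 110.60789682]
[468.18845271 292.99945467 101.        ] [485.19523124 302.86491846 101.        ]
[467.87948036 292.19910067 105.        ] [478.48392482 296.85126017 105.        ]
[467.57050802 291.39874668 109.        ] [471.77261841 290.83760189 109.        ]
canister top [484.41764916 354.85084389  88.        ]
plate corners [array([535., 183.,  12.]), array([437., 182.,  12.]), array([436., 396.,  12.])]
plate back edge [array([534.5, 327.5,  12. ]), array([534.7, 264.1,  12. ]), array([535.3, 184.8,  12. ])]
block back edge [array([532. , 247.5,  62. ]), array([532. , 196.6,  62. ]), array([437.9, 194.4,  62. ]), array([438.3, 247.3,  62. ])]
pin [431.9767723  224.98589662  31.        ] [432.59500809 223.84581245  32.91982697]
vials [555.03360321 209.09048653  45.        ] [558.03287086 277.81694767  45.        ] [637.08604542 180.966586    45.        ]
```

Run:
```python
from h import *
o=bot.observe(); R=cv2.Rodrigues(o['tool_rot'])[0]; print(R.round(3)); print(np.degrees(np.arctan2(R[1,0],R[0,0])))
print(np.array([486,223,0])-o['eef_pos'])
```

```text
[[ 0.45  -0.001 -0.893]
 [ 0.893 -0.001  0.45 ]
 [-0.001 -1.     0.   ]]
63.25528373798327
[ 238.6321763  -267.99007263 -230.88090914]
```

>>> apply_moves(
  jaw=[1,1,1,1,1,1,1,1,1,1,1,1],
  dp=[
    [0.02,-0.022,0],
    [0.04,-0.045,0],
    [0.06,-0.067,0],
    [0.08,-0.089,0],
    [0.1,-0.112,0],
    [0.12,-0.134,0],
    [0.14,-0.156,0],
    [0.16,-0.179,0],
    [0.18,-0.201,-0.01],
    [0.2,-0.223,-0.02],
    [0.22,-0.246,-0.03],
    [0.2385,-0.268,-0.04],
  ],
  spin=[-5.25,-10.5,-15.75,-21,-26.25,-31.5,-36.75,-42,-47.25,-52.5,-57.75,-63],
  grip_force=20,
)

```text
time_s: 1.15
eef_pos: [486.7, 221.6, 190.2]
tool_rot: [-1.571, 0.001, 0.001]
ft_force: [0.7, 0.8, 0.1]
gripper_width: -0.0
```

>>> apply_moves(
  jaw=[1,1,1,1,1],
  dp=[
    [-0.001,0.0015,-0.02],
    [-0.001,0.0015,-0.04],
    [-0.001,0.0015,-0.055],
    [-0.001,0.0015,-0.055],
    [-0.001,0.0015,-0.055],
  ],
  spin=[0,0,0,0,0],
)

```text
time_s: 1.57
eef_pos: [485.5, 223.1, 135.0]
tool_rot: [-1.571, 0.002, 0.002]
ft_force: [-0.3, 0.0, 0.6]
gripper_width: -0.5
```

Run:
```python
from h import *
print(bot.observe()['eef_pos'])
S=bot.camera('scene');T=bot.camera('top');W=bot.camera('wrist')
a=cv2.resize(S[190:300,160:310],(400,293));b=cv2.resize(T[200:310,150:300],(400,293))
cv2.imwrite('pics/m1.png',np.hstack([a,b])[:,:,::-1]);cv2.imwrite('pics/w1.png',W[:,:,::-1])
```

```text
[485.54925412 223.0568739  135.04360412]
```

View pics/m1.png

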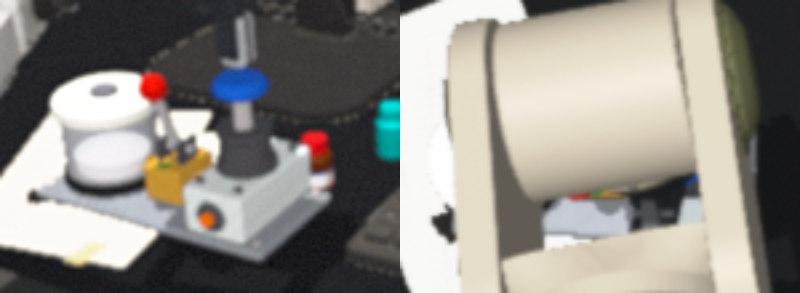

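View pics/w1.png

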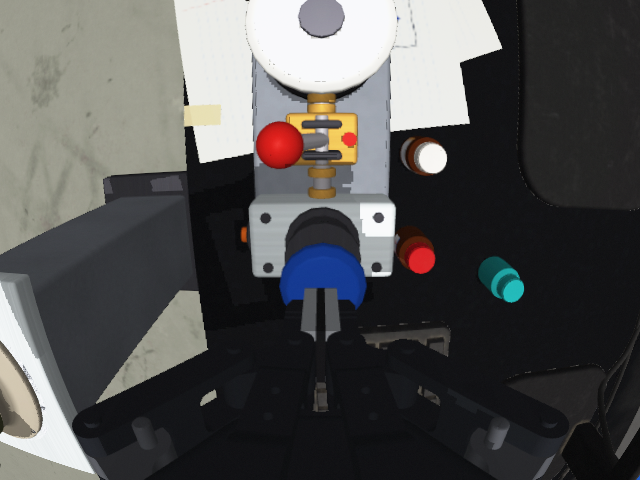

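The closed fingers are centred over the cap, which sits at wrist (322,275). The knob and vials are clear. I'll try one stroke and watch the force.

>>> apply_moves(
  jaw=[1,1,1,1,1],
  dp=[
    [0,0,-0.01],
    [0,0,-0.02],
    [0,0,-0.028],
    [0,0,-0.033],
    [0,0,-0.033],
  ],
  spin=[0,0,0,0,0],
)

```text
time_s: 2.13
eef_pos: [487.2, 223.7, 103.7]
tool_rot: [-1.569, -0.003, -0.003]
ft_force: [1.0, 1.2, 9.7]
gripper_width: -0.1
```

>>> apply_moves(
  jaw=[1,1,1],
  dp=[
    [-0.001,-0.001,-0.003],
    [-0.001,-0.001,-0.004],
    [-0.001,-0.001,-0.004],
  ],
  spin=[0,0,0],
)

```text
time_s: 2.38
eef_pos: [487.4, 223.6, 102.2]
tool_rot: [-1.567, -0.007, -0.007]
ft_force: [-3.1, 2.2, 19.5]
gripper_width: -0.0
```

That put it on the stop: 19.5 N at z≈102. Releasing fully and looking at the pin.

>>> apply_moves(
  jaw=[1,1,1,1,1],
  dp=[
    [-0.001,0,0.01],
    [-0.0015,0,0.02],
    [-0.0015,0,0.027],
    [-0.0015,0,0.027],
    [-0.0015,0,0.027],
  ],
  spin=[0,0,0,0,0],
)

```text
time_s: 2.8
eef_pos: [485.7, 223.6, 129.0]
tool_rot: [-1.567, -0.007, -0.007]
ft_force: [0.7, -0.3, 0.4]
gripper_width: -0.2
```

```bash
cat >> h.py <<'E'
def look(n,save=True):
    o=bot.observe(); c=bot.calibration('wrist'); W=bot.camera('wrist');S=bot.camera('scene')
    print(o['time_s'],o['eef_pos'].round(1),o['ft_force'].round(1))
    print('W orange',blobs(W,(5,170,80),(14,255,255),(190,180,260,280)))
    print('S orange',blobs(S,(5,170,80),(14,255,255),(215,255,260,290)),'blue',blobs(S,(105,120,60),(125,255,255),(230,205,270,240)))
    a=cv2.resize(S[190:300,160:310],(400,293));b=cv2.resize(W[100:310,180:467],(400,293))
    cv2.imwrite(f'pics/{n}.png',np.hstack([a,b])[:,:,::-1])
E
python3 -c "from h import *; look('m2')"
```

```text
2.8 [485.7 223.6 129. ] [ 0.7 -0.3  0.4]
W orange [([228, 231, 16, 15, 226], [235.9, 238.0])]
S orange [([234, 270, 6, 7, 30], [236.5, 272.8])] blue [([239, 216, 22, 13, 213], [249.4, 222.5])]
```

View pics/m2.png

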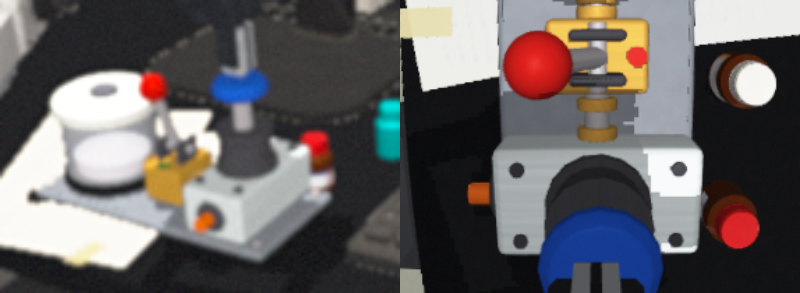

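The pin moved out; its tip is now at wrist (228,238). Next come full strokes, one per call.

>>> apply_moves(
  jaw=[1,1,1,1,1,1,1,1,1,1,1],
  dp=[
    [0,0,-0.01],
    [0,0,-0.02],
    [-0.001,0,-0.027],
    [-0.001,0,-0.031],
    [-0.001,0,-0.032],
    [-0.001,0,-0.032],
    [0,0,-0.02],
    [0,0,-0.01],
    [0,0,0.001],
    [0,0,0.001],
    [0,0,0.001],
  ],
  spin=[0,0,0,0,0,0,0,0,0,0,0],
)

```text
time_s: 3.82
eef_pos: [485.3, 223.5, 129.0]
tool_rot: [-1.567, -0.006, -0.006]
ft_force: [-0.2, 0.2, -0.9]
gripper_width: -0.1
```

```bash
python3 -c "from h import *; look('m3')"
```

```text
3.8167 [485.3 223.5 129. ] [-0.2  0.2 -0.9]
W orange [([222, 231, 23, 15, 340], [233.2, 238.0])]
S orange [([231, 270, 9, 8, 40], [235.6, 273.4])] blue [([239, 216, 22, 13, 211], [249.5, 222.6])]
```

>>> apply_moves(
  jaw=[1,1,1,1,1,1,1,1,1,1,1],
  dp=[
    [0,0,-0.01],
    [0,0,-0.02],
    [-0.001,0,-0.027],
    [-0.001,0,-0.031],
    [-0.001,0,-0.032],
    [-0.001,0,-0.032],
    [0,0,-0.02],
    [0,0,-0.01],
    [0,0,0],
    [0,0,0],
    [0,0,0],
  ],
  spin=[0,0,0,0,0,0,0,0,0,0,0],
)

```text
time_s: 4.83
eef_pos: [484.8, 223.4, 127.6]
tool_rot: [-1.568, -0.004, -0.004]
ft_force: [-0.4, 0.6, -0.0]
gripper_width: -0.3
```

```bash
python3 -c "from h import *; look('m4')"
```

```text
4.8333 [484.8 223.4 127.6] [-0.4  0.6 -0. ]
W orange [([215, 231, 31, 16, 485], [230.3, 238.5])]
S orange [([230, 270, 10, 10, 47], [234.9, 274.2])] blue [([239, 217, 22, 12, 202], [249.4, 222.8])]
```

View pics/m4.png

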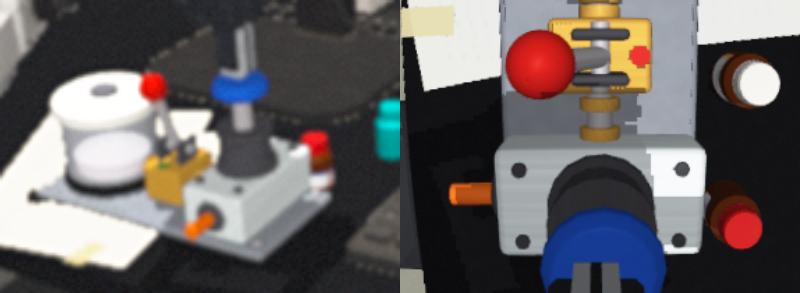

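Each stroke brings the pin tip about 7 px farther out (228 → 222 → 215). I'll keep going.

>>> apply_moves(
  jaw=[1,1,1,1,1,1,1,1,1,1,1],
  dp=[
    [0,0,-0.01],
    [0,0,-0.02],
    [0,0,-0.026],
    [0,0,-0.03],
    [0,0,-0.031],
    [0,0,-0.031],
    [0,0,-0.02],
    [0,0,-0.01],
    [0,0,0.001],
    [0,0,0.002],
    [0,0,0.002],
  ],
  spin=[0,0,0,0,0,0,0,0,0,0,0],
)

```text
time_s: 5.85
eef_pos: [484.4, 223.3, 128.6]
tool_rot: [-1.568, -0.003, -0.003]
ft_force: [-0.2, 1.1, -0.6]
gripper_width: -0.3
```

```bash
python3 -c "from h import *; look('m5')"
```

```text
5.85 [484.4 223.3 128.6] [-0.2  1.1 -0.6]
W orange [([209, 231, 38, 15, 559], [227.9, 238.0])]
S orange [([228, 270, 12, 12, 58], [233.6, 275.3])] blue [([239, 216, 22, 13, 204], [249.5, 222.4])]
```

View pics/m5.png

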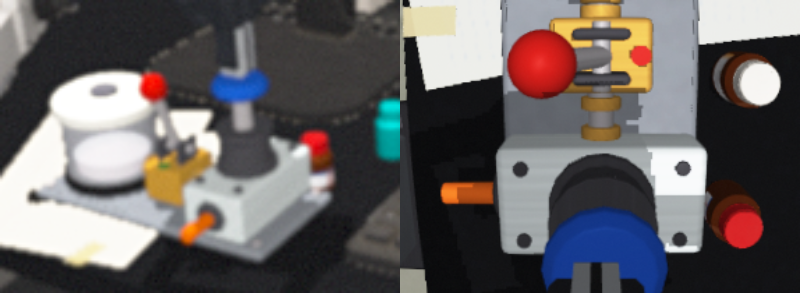

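The tip is at 209 px and no green root shows yet, so another stroke.

>>> apply_moves(
  jaw=[1,1,1,1,1,1,1,1,1,1,1],
  dp=[
    [0,0,-0.01],
    [0,0,-0.02],
    [0.001,0,-0.026],
    [0.001,0,-0.03],
    [0.001,0,-0.032],
    [0.001,0,-0.032],
    [0.001,0,-0.02],
    [0.001,0,-0.01],
    [0.001,0,0.001],
    [0.001,0,0.001],
    [0.001,0,0.001],
  ],
  spin=[0,0,0,0,0,0,0,0,0,0,0],
)

```text
time_s: 6.87
eef_pos: [484.9, 223.1, 128.3]
tool_rot: [-1.569, -0.001, -0.001]
ft_force: [-1.0, -0.6, 0.3]
gripper_width: 0.0
```

```bash
python3 -c "from h import *; look('m6')"
```

```text
6.8667 [484.9 223.1 128.3] [-1.  -0.6  0.3]
W orange [([195, 231, 38, 15, 561], [213.8, 238.0])]
S orange [([223, 273, 14, 12, 54], [229.2, 279.1])] blue [([239, 216, 22, 13, 200], [249.5, 222.4])]
```

View pics/m6.png

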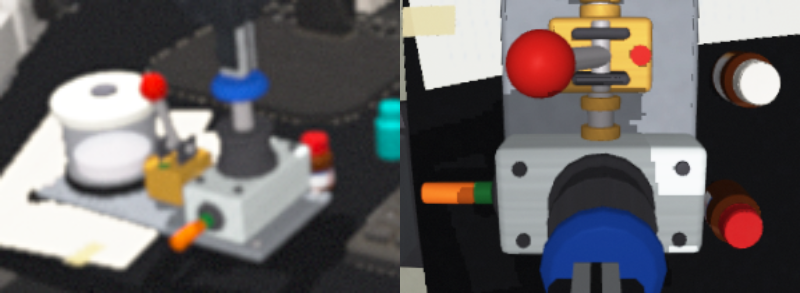

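The pin popped: the green root shows, and the tip jumped to 195 px. Now I'll lift, go in front of the knob and lower.

>>> apply_moves(
  jaw=[1,1,1,1,1,1,1,1,1,1,1,1],
  dp=[
    [0,0,0.02],
    [0,0,0.04],
    [-0.015,0.015,0.045],
    [-0.03,0.035,0.045],
    [-0.05,0.055,0.045],
    [-0.065,0.067,0.045],
    [-0.065,0.067,0.045],
    [-0.065,0.067,0.025],
    [-0.065,0.067,0.0],
    [-0.065,0.067,-0.025],
    [-0.065,0.067,-0.035],
    [-0.065,0.067,-0.035],
  ],
  spin=[0,0,0,0,0,0,0,0,0,0,0,0],
)

```text
time_s: 7.97
eef_pos: [418.6, 289.1, 89.7]
tool_rot: [-1.571, 0.005, 0.004]
ft_force: [-0.7, -0.6, 0.7]
gripper_width: -0.0
```

Run:
```python
from h import *
look('m7'); cv2.imwrite('pics/w7.png',bot.camera('wrist')[:,:,::-1])
```

```text
7.9667 [418.6 289.1  89.7] [-0.7 -0.6  0.7]
W orange []
S orange [([223, 273, 14, 12, 76], [229.1, 278.8])] blue [([239, 214, 22, 15, 256], [249.2, 221.2])]
```

View pics/m7.png

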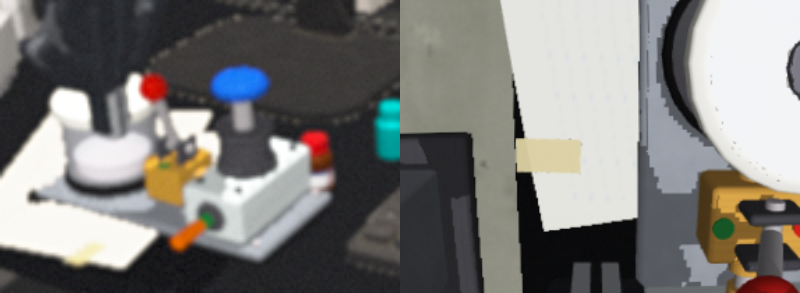

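View pics/w7.png

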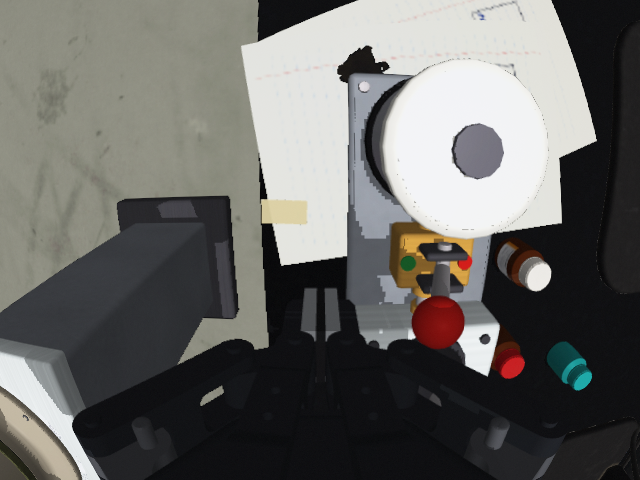

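The finger is in front of the knob, level with it in y, and the plunger is back up. Pushing the lever in +x.

>>> apply_moves(
  jaw=[1,1,1,1,1,1,1,1,1,1],
  dp=[
    [0.01,0.001,0.004],
    [0.02,0.001,0.004],
    [0.028,0.001,0.004],
    [0.036,0.001,0.004],
    [0.044,0.001,0.004],
    [0.052,0.001,0.003],
    [0.06,0.001,0.002],
    [0.066,0.001,0.001],
    [0.07,0.001,0.0],
    [0.07,0.001,0.0],
  ],
  spin=[0,0,0,0,0,0,0,0,0,0],
)

```text
time_s: 8.95
eef_pos: [490.9, 290.8, 92.6]
tool_rot: [-1.569, 0.0, -0.001]
ft_force: [-0.8, -0.0, -0.2]
gripper_width: -0.2
```

Run:
```python
from h import *
look('m8'); cv2.imwrite('pics/w8.png',bot.camera('wrist')[:,:,::-1])
```

```text
8.95 [490.9 290.8  92.6] [-0.8 -0.  -0.2]
W orange []
S orange [([223, 273, 14, 11, 70], [229.3, 278.7])] blue [([239, 215, 22, 14, 240], [249.3, 221.5])]
```

View pics/m8.png

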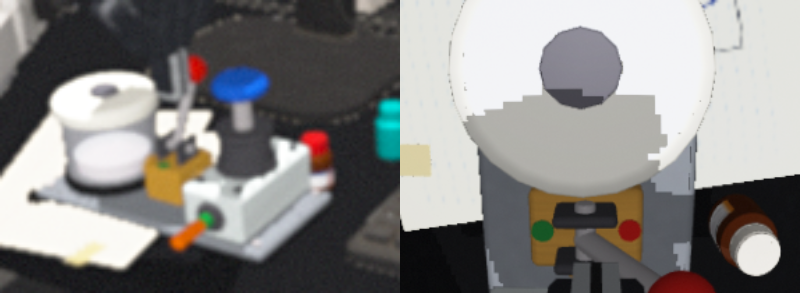

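View pics/w8.png

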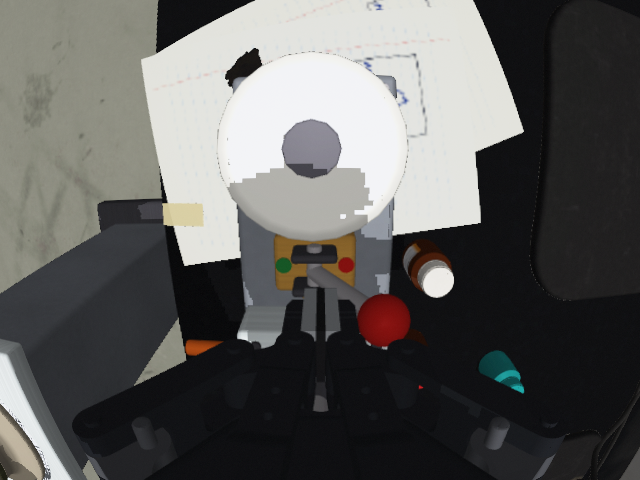

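The lever is well over, with the knob at wrist (384,320), but I feel no stop force yet. I'll push on a few mm.

>>> apply_moves(
  jaw=[1,1,1,1,1],
  dp=[
    [0.003,0,0],
    [0.006,0,0],
    [0.009,0,0],
    [0.009,0,0],
    [0.009,0,0],
  ],
  spin=[0,0,0,0,0],
)

```text
time_s: 9.52
eef_pos: [497.5, 290.9, 92.7]
tool_rot: [-1.57, 0.003, 0.003]
ft_force: [-7.8, -0.6, 2.1]
gripper_width: 0.4
```

That's the stop (7.8 N reaction). Backing off and moving clear.

>>> apply_moves(
  jaw=[1,1,1,1,1,1,1,1,1,1,1,1],
  dp=[
    [0.001,0,0],
    [0.001,0,0],
    [-0.015,0,0],
    [-0.035,0,0],
    [-0.06,0,0],
    [-0.08,0,0],
    [-0.08,0,0.03],
    [-0.08,0,0.06],
    [-0.1,0.02,0.09],
    [-0.12,0.05,0.12],
    [-0.15,0.08,0.12],
    [-0.15,0.08,0.12],
  ],
  spin=[0,0,0,0,0,0,0,0,0,0,0,0],
)

```text
time_s: 10.52
eef_pos: [344.8, 374.4, 215.0]
tool_rot: [-1.566, -0.002, 0.004]
ft_force: [-0.2, -0.6, -0.9]
gripper_width: -0.7
```

Run:
```python
from h import *
look('m9'); T=bot.camera('top'); S=bot.camera('scene')
S0=cv2.imread('pics/scene0.png')[:,:,::-1].copy();T0=cv2.imread('pics/top0.png')[:,:,::-1].copy()
cv2.imwrite('pics/t9.png',T[:,:,::-1])
cv2.imwrite('pics/s9.png',cv2.resize(S[190:345,140:520],(800,326))[:,:,::-1])
kS=blobs(S,(0,170,80),(4,255,255),(200,205,260,240)); kT=blobs(T,(0,170,80),(4,255,255),(190,230,240,280))
print(kS,kT)
if kS and kT: print(tri(kS[0][1],kT[0][1]))
for X in ((519.5,290,101),): print(proj('scene',X),proj('top',X))
```

```text
10.5167 [344.8 374.4 215. ] [-0.2 -0.6 -0.9]
W orange []
S orange [([223, 275, 14, 10, 44], [228.8, 280.0])] blue [([238, 214, 23, 15, 257], [249.3, 221.1])]
[([228, 211, 11, 10, 85], [233.3, 215.5])] [([213, 234, 11, 11, 85], [218.1, 239.0])]
[520.24105445 290.33277239 103.51580044]
[232.88128462 216.77909534] [218.81988654 239.40949351]
```

View pics/t9.png

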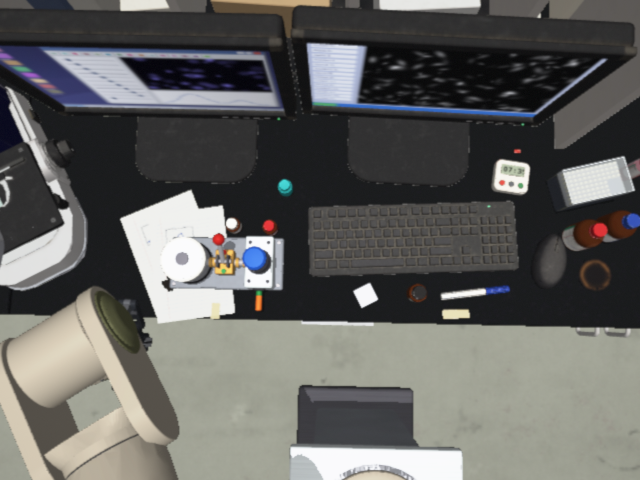

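View pics/s9.png

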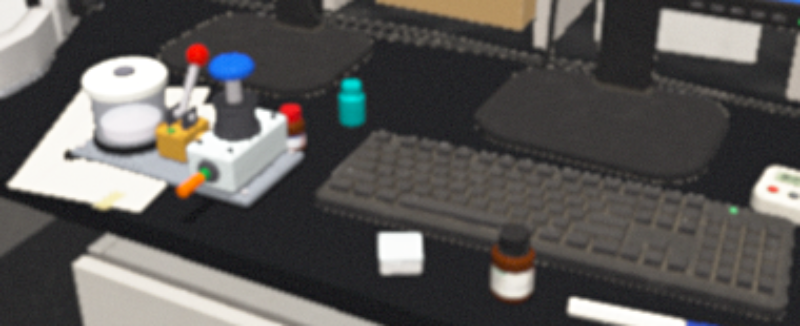

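The pin is out with its green root showing. The knob is at (520, 290), 34 mm behind the axis, the plunger is up, and the loose things are where they were. Handing in.

```bash
python3 -c "
from station import bot
print(bot.hand_in()); print(bot.observe()['time_s'])"
```

```text
the job is handed in; nothing more can be done
None
the job is handed in; nothing more can be done
```

The job is done and handed in at about 10.7 s of the 64 s allowed; no verdict came back.

- **Pumping:** I pressed the plunger down with shut fingers for five full strokes. The fingers lifted clear of the cap each time, and after the fifth the pin popped out. I only measured the force on the stop for the first stroke (19.5 N at z≈102 mm). The other four were commanded to about the same depth, and the pin moved out after each.
- **Lever:** I pushed the red knob over until I felt the stop (7.8 N), then backed off along −x and rose clear.

**Last checks:**
- **Pin:** the camera shows it fully out, with the green root visible.
- **Knob:** it measured (520, 290, 104) mm, about 34 mm behind the lever axis. The expected height at the stop is 101 mm, so that is within the 2 mm calibration plus pixel error.
- **Plunger:** the cap is back at its starting image position.
- **Loose things:** by eye, the vials, bottle, box and marker are unmoved and upright.
- **Contact:** the tool force was about zero at the end.

No check failed or disagreed.

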